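# Tug-test a lens carrier, then turn it over in its jig

### The job

Two turnover jigs stand on the optical bench, one with a round lens carrier and one with a square one. Take the round carrier by its pull post and tug it straight up, so that it lifts a few millimetres against its sprung latch and you know that the latch holds; only then swing its lever right over to the far stop, so that the carrier is fully upside down. Leave the jig with the square carrier alone, and let go at the end.

Things in the scene. Friction and masses are not known exactly. Their poses are not given: they have to be found in the camera images.
- round_carrier_post (a point): On the axis of the round carrier's steel pull post (18 x 18 mm, 40 tall), 12 mm below its top, 28 above the aluminium disc (90 mm across, two round lenses). At first z is up; x level, away from the robot within 0.3 rad; y along the turning axis, 40 mm below. Axes turn with it. The latch spring gives from 5 N, 10 mm at 13 N, then a hard stop; about 5 mm is a good tug. It springs back.
- turnover_lever (a point): Centre of the lever knob of the round carrier's jig: white disc 28 mm across, 18 thick, flat faces to +y and -y, on an 8 mm rod. Starts 90 mm above the bench, on the robot's side. It circles at 100 mm radius about the turning axis, which lies 100 mm along its +x: up, over, down on the far side. Axes parallel to the post's. 2 N moves it; it stays where left. Jig is bolted down.
- turnover (a joint): Turn of the round carrier's cradle, rad: 0 at the start (carrier on top, lever level towards the robot), 1.57 lever straight up, 3.14 at the far stop (carrier upside down, lever level, pointing away). Held by friction only. Jig foot 120 x 160 mm (x, y); uprights 102 mm high, 60 to 72 mm either side of the middle along y.
- spare_turnover_lever (a point): Centre of the lever knob of the other jig, which is the same but has a square carrier (80 x 94 mm plate with square filters). Not to be moved. The two jigs stand side by side, one left and one right of the middle, either way round.
Things that resemble listed ones, but are neither listed nor needed, are in the scene too. What is shaped like the part that bears round_carrier_post but purple is not meant.

How it is judged:
By the outcome, as a careful person would: the job done as asked, in the order asked, and still so for the second after the job is handed in, with the robot touching nothing.
It also fails if it takes over 54 s, if anything falls off the work surface, if the arm or the gripper's body presses on something with over 40 N, if the wrist force passes 120 N, or if a joint passes its speed limit or range.

### The arm

A 6-joint arm with a two-finger parallel gripper is mounted at the origin on the work surface. World frame = base frame: x ahead of the robot, y to its left, z up, the work surface at z = 0. Lengths are in m, angles in rad, forces in N, time in s.
With the tool pointing down it reaches from about 0.35 to 0.775 m from the base axis. Payload 7.3 kg.
Tool frame: the origin (TCP) lies midway between the tips of the shut fingers; the grasp point (between the pads) lies arm.tcp_to_grasp behind it (arm.tcp_to_grasp is the distance from the TCP to the grasp point, in m); z points along the fingers, y is the line along which they close (so a half turn about z gives the same grasp; the last joint's range is limited). The gripper opens to 92 mm and grips with 3 to 60 N. Pads are 19 mm wide; open, the fingers measure 130 mm over their backs; the gripper's body (75 mm by 190 mm) begins 47 mm behind the grasp point.
Start: joints at [-1.351, 0.342, 1.524, -0, 1.275, -0.146], TCP at [0.188, -0.49, 0.197] pointing down, gripper open.
Joint ranges: [-2.53, 2.53], [-0.77, 2.02], [0.04, 2.7], [-1, 4.14], [0.28, 2.66], [-3.11, 3.11]. Speed limits (rad/s): [2.57, 2.57, 3.14, 3.14, 3.14, 3.14].

### API

Orientations are given as a unit quaternion [w, x, y, z].
In Python, from workcell import arm, eyes gives the robot as it stands.
- The arm moves only by the tool move_arm, never from a script. Its argument "deltas" is a list of rows, each an object of numbers: "grip": the gripper's target within -1 to 1 (fully open at 1, half-way at 0, shut at -1); "dx", "dy", "dz": the shift along the tool's x, y, z in units of 150 mm (1.0 is 150 mm); "roll": the turn about the tool's z in units of 2 pi rad (1.0 is 2 pi rad). A call has 1 to 20 rows; each row is the pose to reach, as a shift and turn from the pose commanded when the call began, along the tool's axes at that moment, turning the shorter way round; what a row does not reach only later rows make up. A row lasts 1/10 s, in which the tool goes at most 50 mm and 8.59 degrees, less where a joint would pass 70% of its speed; a pose out of reach is approached as far as the arm can. A call with a number of a shift or a turn outside -1 to 1 is refused whole. A call with a gripper value outside its range is refused whole. The fingers move at their own pace and stop on an object; "force" is the grip in N (left out, the last holds). Time passes only in rows, so rows that repeat a pose let the fingers close. It gives the time, the measured TCP pose, the force, the opening and the grip force at its end, in the units of the state.
- arm.observe(): the state, without advancing time (a new reading comes with each control period).
- eyes.camera(name): name is "scene" or "top" or "wrist"; returns a dict with "img" (420x560x3 uint8, blue, green, red), "range_z" (420x560 float32, m along the optical axis (not along the pixel's ray), 0 where there is no reading), "mtx" (3x3 intrinsics, pixels), "extrinsics" (4x4, takes a point from world to camera coordinates); the wrist camera has in their place "hand_eye" (4x4, takes a point from camera to tool coordinates, whose origin is the TCP and whose axes are the flange's). Camera axes: x right, y up, looking along -z (the intrinsics and any distortion apply to the point x, -y, -z); pixel columns grow to the right and rows downward; lengths in m; the calibration is good to about 2 mm. A picture is of the moment at which its call begins: read the wrist's pose just before it.
- arm.sign_off(): hands the job in; it is judged then, once.
The state is a dict: "time_s": time; "joint_positions": joint angles; "dq": joint speeds; "tau": joint torques, N m; "eef_pos": TCP position; "tcp_rot": TCP orientation; "force": force on the tool from outside, world axes, zero at the start; "ft_torque": the same for the moment, N m; "width": finger opening in m; "finger_force": force on a finger pad.
Only numpy, scipy, OpenCV 4.12 (cv2) and the standard library are available. Lean on these libraries where they do the work, as an engineer would, in place of code of your own. Each camera call takes 0.05 s, during which the arm holds its last target. There are 200 camera calls.

## Working session

There is one attempt and no reset: what is moved stays moved. The work goes in short steps, Python scripts to look and compute and a tool call to move; the robot and the scene stay as the last step left them, time stands still between calls to the robot, and variables do not carry over. Pictures are saved under pics/ and viewed, at most 10 in all, crops included, and the job is handed in when it is done.

Besides the shell and the picture viewer there is one more tool, called in YAML: its name, and indented under it one key for each argument. move_arm: Moves the arm, as the interface text tells. Shifts and turns lie within -1 to 1; 1 stands for 150 mm of shift or 2 pi rad of turn. Its arguments: {"type":"object","properties":{"deltas":{"type":"array","items":{"type":"object","properties":{"grip":{"type":"number"},"dx":{"type":"number"},"dy":{"type":"number"},"dz":{"type":"number"},"roll":{"type":"number"}}}},"force":{"type":"number"}},"required":["deltas"]}

```bash
mkdir -p pics
python3 - <<'E'
from workcell import arm, eyes
import cv2,numpy as np
s=arm.observe();print(s['time_s'],s['eef_pos'],s['tcp_rot'],s['width'],arm.tcp_to_grasp)
a=eyes.camera("top");b=eyes.camera("scene")
np.savez('v0.npz',ti=a['img'],tr=a['range_z'],tm=a['mtx'],te=a['extrinsics'],si=b['img'],sr=b['range_z'],sm=b['mtx'],se=b['extrinsics'])
print(a.keys())
cv2.imwrite('pics/top.png',a['img']);cv2.imwrite('pics/scene.png',b['img'])
E
```

```text
0.0 [ 0.18771166 -0.48978424  0.19593433] [-7.96110083e-04  9.83312812e-01  1.81921081e-01 -3.21899588e-05] 0.0918540683731438 0.0188
dict_keys(['img', 'range_z', 'mtx', 'extrinsics'])
```

View pics/top.png

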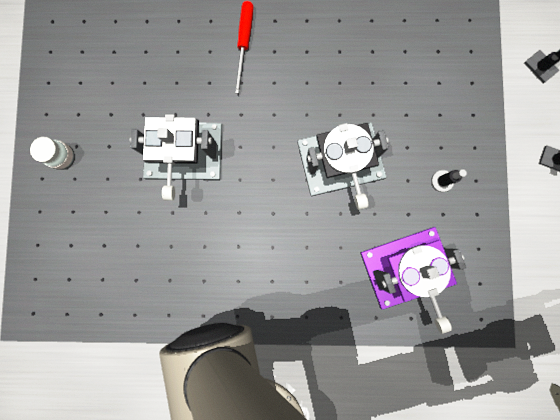

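View pics/scene.png

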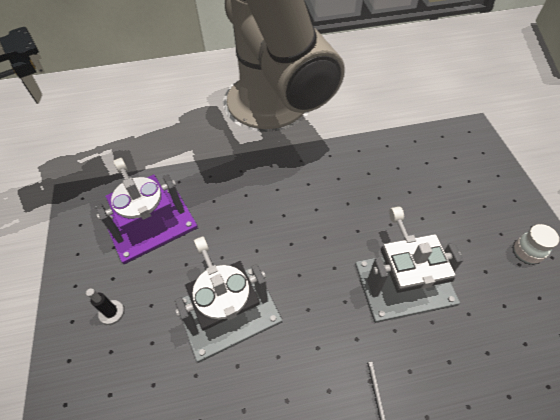

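The top view shows three jigs. The square carrier is at (170,140), the grey round carrier at (349,147) with its knob at (362,201), and the purple round decoy at (425,272). The grey round one fits the description. In the scene view it is at (220,290), knob at (201,244). I'll confirm with a crop and measure.

```bash
cat > h.py <<'E'
import numpy as np
def cloud(rz,m,T_cw):
    h,w=rz.shape;u,v=np.meshgrid(np.arange(w),np.arange(h))
    x=(u-m[0,2])/m[0,0]*rz;y=(v-m[1,2])/m[1,1]*rz
    P=np.stack([x,-y,-rz,np.ones_like(rz)],-1)
    return (P@T_cw.T)[...,:3]
E
python3 - <<'E'
import numpy as np,cv2
from h import cloud
d=np.load('v0.npz')
W=cloud(d['tr'],d['tm'],np.linalg.inv(d['te']));S=cloud(d['sr'],d['sm'],np.linalg.inv(d['se']))
for n,A,reg in(('top',W,(110,220,290,400)),('scene',S,(230,360,170,290))):
    r=A[reg[0]:reg[1],reg[2]:reg[3]].reshape(-1,3)
    print(n,'zmax',r[:,2].max())
    zs=np.histogram(r[:,2],bins=np.arange(-.01,.22,.01));print(zs[0])
for n,A,pts in(('top',W,[(351,147),(362,201),(345,135),(310,190),(381,180)]),('scene',S,[(201,244),(218,283),(225,275)])):
    for u,v in pts: print(n,u,v,A[v,u].round(4))
c=np.hstack([cv2.resize(d['ti'][110:220,290:400],(400,400),interpolation=cv2.INTER_CUBIC),cv2.resize(d['si'][230:360,160:290],(400,400),interpolation=cv2.INTER_CUBIC)])
cv2.imwrite('pics/crop.png',c)
E
```

```text
top zmax 0.7987569401100129
[ 883 6253 1599   14   15   14   21   33   40  148  831 2018   21   20
   27  105    0    0    0    0    0    0]
scene zmax 0.7106887480712095
[ 308 8237 2717   51   46   45   52   46   46  177 1068 2515   31   30
   34  129    0    0    0    0    0    0]
top 351 147 [ 0.5413 -0.1759  0.1428]
top 362 201 [ 0.4517 -0.2012  0.1044]
top 345 135 [ 0.5741 -0.1719  0.1018]
top 310 190 [ 0.4838 -0.1129  0.0116]
top 381 180 [ 0.5071 -0.2613  0.0007]
scene 201 244 [ 0.4557 -0.2009  0.1025]
scene 218 283 [ 0.554  -0.177   0.1434]
scene 225 275 [ 0.5233 -0.1678  0.1033]
```

View pics/crop.png

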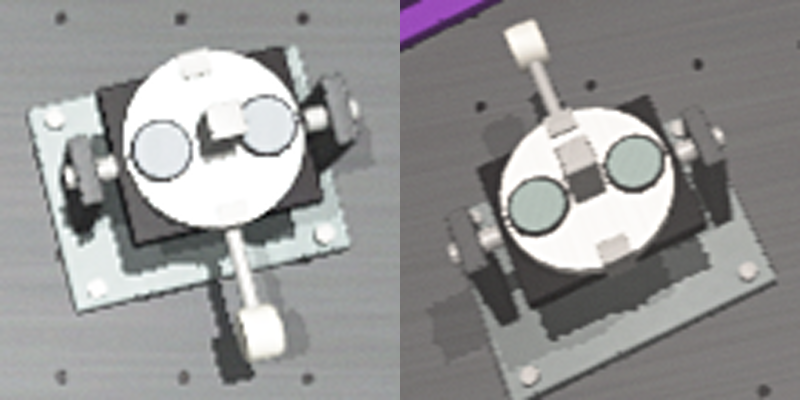

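The crop confirms it: a round disc with two round lenses on a grey foot, post near (225,120) in the left half and knob at (262,335). The post top is at z 0.143 (expected 0.142) and the knob's upper edge at about 0.104, so both heights agree.

Run:
```python
import numpy as np,cv2
from h import cloud
d=np.load('v0.npz')
for k in 'ts':
    A=cloud(d[k+'r'],d[k+'m'],np.linalg.inv(d[k+'e'])).reshape(-1,3)
    D=np.hypot(A[:,0]-.546,A[:,1]+.177)
    p=A[(D<.05)&(A[:,2]>.139)&(A[:,2]<.15)];r=cv2.minAreaRect((p[:,:2]*1000).astype(np.float32));print(k,'post',len(p),p.mean(0).round(4),r)
    q=A[(D<.06)&(A[:,2]>.098)&(A[:,2]<.106)];print('disc',cv2.minEnclosingCircle((q[:,:2]*1000).astype(np.float32)),np.median(q[:,2]))
    q=A[(D>.07)&(D<.13)&(A[:,2]>.085)&(A[:,2]<.112)&(A[:,0]<.49)];print('knob',len(q),q.mean(0).round(4),q.min(0).round(4),q.max(0).round(4))
    f=A[(D<.12)&(A[:,2]>.006)&(A[:,2]<.016)];r=cv2.minAreaRect((f[:,:2]*1000).astype(np.float32));print('foot',len(f),r)
    u=A[(D>.05)&(D<.09)&(A[:,2]>.094)&(A[:,2]<.108)&(A[:,0]>.5)]
    for s in(1,-1):
        m=u[(u[:,1]+.177)*s>.04];print('upr',len(m),m.mean(0).round(4))
```

```text
t post 108 [ 0.549  -0.1767  0.1425] ((549.2236938476562, -176.59254455566406), (17.82703399658203, 17.587217330932617), 14.429561614990234)
disc ((548.2699584960938, -174.84222412109375), 58.44308853149414) 0.10310455246890332
knob 200 [ 0.4549 -0.199   0.0994] [ 0.4378 -0.2118  0.0862] [ 0.477  -0.1893  0.1078]
foot 1596 ((573.3678588867188, -168.79930114746094), (170.7117462158203, 165.68865966796875), 13.757326126098633)
upr 172 [ 0.5332 -0.1137  0.1005]
upr 177 [ 0.5638 -0.2385  0.1007]
s post 132 [ 0.5491 -0.1775  0.143 ] ((548.2077026367188, -177.60678100585938), (17.96444320678711, 17.895240783691406), 13.863608360290527)
disc ((545.992919921875, -175.49269104003906), 58.227691650390625) 0.1035199422640663
knob 191 [ 0.4583 -0.2     0.1   ] [ 0.4383 -0.2124  0.0855] [ 0.4781 -0.1907  0.1075]
foot 2582 ((569.3905029296875, -172.49082946777344), (172.37258911132812, 163.86285400390625), 9.814852714538574)
upr 214 [ 0.5351 -0.115   0.1008]
upr 248 [ 0.565  -0.2394  0.1009]
```

```bash
cat >> h.py <<'E'
def delta(s,target,yaw):
    from scipy.spatial.transform import Rotation as R
    q=s['tcp_rot'];M=R.from_quat(q,scalar_first=True).as_matrix()
    dl=M.T@(np.array(target)-s['eef_pos'])/.15
    y0=np.arctan2(M[1,0],M[0,0]);return dl.round(4),round(-(yaw-y0)/(2*np.pi),4)
E
python3 - <<'E'
from workcell import arm
import numpy as np
from h import *
s=arm.observe();d=np.load('v0.npz')
A=cloud(d['tr'],d['tm'],np.linalg.inv(d['te']));print('pin z',A[165:195,430:470,2].max())
print(delta(s,[.549,-.177,.196],.243),delta(s,(np.array([.549,-.177,.196])+s['eef_pos'])/2,.243))
E
```

```text
pin z 0.7987569401100129
(array([ 2.9953e+00, -1.0862e+00,  2.3000e-03]), np.float64(0.0195)) (array([ 1.4976e+00, -5.4310e-01,  1.1000e-03]), np.float64(0.0195))
```

move_arm:
  deltas:
    - {"dx": 0.2,"dy": -0.07,"dz": -0.3,"roll": 0.0195,"grip": 0.1}
    - {"dx": 0.6,"dy": -0.22,"dz": -0.4,"roll": 0.0195,"grip": 0.1}
    - {"dx": 1.0,"dy": -0.362,"dz": -0.4,"roll": 0.0195,"grip": 0.1}
    - {"dx": 1.0,"dy": -0.362,"dz": -0.4,"roll": 0.0195,"grip": 0.1}
    - {"dx": 1.0,"dy": -0.362,"dz": -0.4,"roll": 0.0195,"grip": 0.1}
    - {"dx": 1.0,"dy": -0.362,"dz": -0.4,"roll": 0.0195,"grip": 0.1}

```text
time_s: 0.7
eef_pos: [0.3087, -0.3855, 0.2564]
tcp_rot: [-0.0, 0.992, 0.122, -0.0]
force: [-1.2, -0.4, 0.3]
width: 0.0518
finger_force: 0.0
```

Run:
```python
from workcell import arm
from h import *
s=arm.observe();print(s['time_s'],s['eef_pos'],s['width'],s['force'])
print(delta(s,[.549,-.177,.196],.243))
```

```text
0.7 [ 0.30870614 -0.38552102  0.25643477] 0.05183107709563139 [-1.17103511 -0.44291435  0.29448634]
(array([ 1.8916, -0.9597,  0.4021]), np.float64(0.0003))
```

move_arm:
  deltas:
    - {"dx": 0.32,"dy": -0.16}
    - {"dx": 0.64,"dy": -0.32}
    - {"dx": 0.95,"dy": -0.48}
    - {"dx": 0.95,"dy": -0.48}
    - {"dx": 0.95,"dy": -0.48}

```text
invalid input
```

move_arm:
  deltas:
    - {"dx": 0.32,"dy": -0.16}
    - {"dx": 0.64,"dy": -0.32}
    - {"dx": 0.94,"dy": -0.48,"dz": 0.2}
    - {"dx": 0.94,"dy": -0.48,"dz": 0.4}
    - {"dx": 0.94,"dy": -0.48,"dz": 0.4}
    - {"dx": 0.94,"dy": -0.48,"dz": 0.4}

```text
invalid input
```

Run:
```python
from workcell import arm,eyes
from h import *
import cv2
from scipy.spatial.transform import Rotation as R
s=arm.observe();print(s['time_s'],s['eef_pos'],s['force'])
c=eyes.camera('wrist');T=np.eye(4);T[:3,:3]=R.from_quat(s['tcp_rot'],scalar_first=True).as_matrix();T[:3,3]=s['eef_pos']
A=cloud(c['range_z'],c['mtx'],T@c['hand_eye'])
m=(A[...,2]>.139)&(A[...,2]<.148)&(np.hypot(A[...,0]-.549,A[...,1]+.177)<.03)
p=A[m];print(len(p),p.mean(0),cv2.minAreaRect((p[:,:2]*1000).astype(np.float32)))
print(delta(s,[.549,-.177,.111],.243))
cv2.imwrite('pics/w1.png',c['img'])
```

```text
0.7 [ 0.30870614 -0.38552102  0.25643477] [-1.17103511 -0.44291435  0.29448634]
0 [nan nan nan] ((0.0, 0.0), (0.0, 0.0), 0.0)
(array([ 1.8919, -0.9596,  0.9688]), np.float64(0.0003))<stdin>:9: RuntimeWarning: Mean of empty slice.
  ret = um.true_divide(
```

View pics/w1.png

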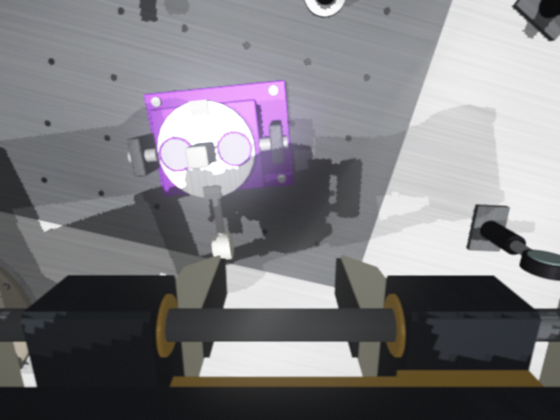

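The moves were refused because every row needs all its keys, so the arm has not moved. The wrist view shows the purple decoy at (205,150) ahead. I'll resend with full rows.

move_arm:
  deltas:
    - {"dx": 0.32,"dy": -0.16,"dz": 0,"roll": 0,"grip": 0.1}
    - {"dx": 0.64,"dy": -0.32,"dz": 0,"roll": 0,"grip": 0.1}
    - {"dx": 0.95,"dy": -0.48,"dz": 0,"roll": 0,"grip": 0.1}
    - {"dx": 0.95,"dy": -0.48,"dz": 0,"roll": 0,"grip": 0.1}
    - {"dx": 0.95,"dy": -0.48,"dz": 0,"roll": 0,"grip": 0.1}

```text
time_s: 1.25
eef_pos: [0.4296, -0.2817, 0.2561]
tcp_rot: [-0.0, 0.993, 0.122, -0.0]
force: [-0.8, -0.3, -0.4]
width: 0.0507
finger_force: 0.0
```

move_arm:
  deltas:
    - {"dx": 0.32,"dy": -0.16,"dz": 0,"roll": 0,"grip": 0.1}
    - {"dx": 0.64,"dy": -0.32,"dz": 0,"roll": 0,"grip": 0.1}
    - {"dx": 0.94,"dy": -0.48,"dz": 0.2,"roll": 0,"grip": 0.1}
    - {"dx": 0.94,"dy": -0.48,"dz": 0.4,"roll": 0,"grip": 0.1}
    - {"dx": 0.94,"dy": -0.48,"dz": 0.4,"roll": 0,"grip": 0.1}
    - {"dx": 0.94,"dy": -0.48,"dz": 0.4,"roll": 0,"grip": 0.1}

```text
time_s: 1.85
eef_pos: [0.5477, -0.1799, 0.1965]
tcp_rot: [-0.0, 0.993, 0.12, -0.001]
force: [0.0, 0.8, 0.5]
width: 0.0501
finger_force: 0.0
```

```bash
cat > look.py <<'E'
from workcell import arm,eyes
from h import *
import cv2
from scipy.spatial.transform import Rotation as R
s=arm.observe();print(s['time_s'],s['eef_pos'],s['force'])
c=eyes.camera('wrist');T=np.eye(4);T[:3,:3]=R.from_quat(s['tcp_rot'],scalar_first=True).as_matrix();T[:3,3]=s['eef_pos']
A=cloud(c['range_z'],c['mtx'],T@c['hand_eye'])
m=(A[...,2]>.139)&(A[...,2]<.148)&(np.hypot(A[...,0]-.549,A[...,1]+.177)<.03)
p=A[m]
if len(p):print(len(p),p.mean(0),cv2.minAreaRect((p[:,:2]*1000).astype(np.float32)))
print(delta(s,[.549,-.177,.111],.243))
cv2.imwrite('pics/w2.png',c['img'])
E
python3 look.py
```

```text
1.85 [ 0.54773162 -0.17990835  0.19653171] [0.0226976  0.79966302 0.50969157]
622 [ 0.54972946 -0.17707567  0.14175976] ((549.3551635742188, -177.3013916015625), (17.674686431884766, 17.637893676757812), 13.369473457336426)
(array([ 0.014 , -0.0166,  0.5702]), np.float64(-0.0002))
```

View pics/w2.png

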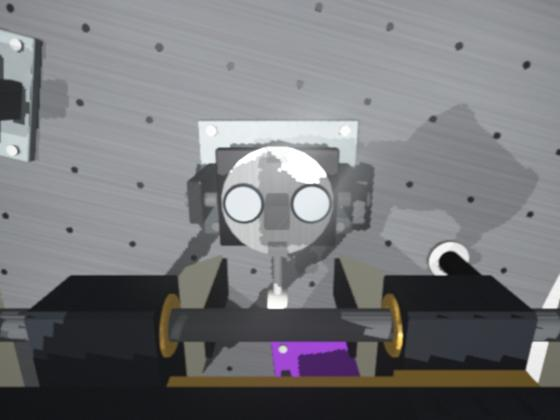

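The wrist view shows the grey round jig squarely ahead, with its post at (277,205) centred between the fingers. The wrist measurement (0.549, -0.177) agrees with the earlier one. Descending and closing.

move_arm:
  deltas:
    - {"dx": 0.014,"dy": -0.016,"dz": 0.2,"roll": 0,"grip": 0.1}
    - {"dx": 0.014,"dy": -0.016,"dz": 0.4,"roll": 0,"grip": 0.1}
    - {"dx": 0.014,"dy": -0.016,"dz": 0.5,"roll": 0,"grip": 0.1}
    - {"dx": 0.014,"dy": -0.016,"dz": 0.57,"roll": 0,"grip": 0.1}
    - {"dx": 0.014,"dy": -0.016,"dz": 0.57,"roll": 0,"grip": 0.1}
    - {"dx": 0.014,"dy": -0.016,"dz": 0.57,"roll": 0,"grip": -0.4}
    - {"dx": 0.014,"dy": -0.016,"dz": 0.57,"roll": 0,"grip": -0.8}
    - {"dx": 0.014,"dy": -0.016,"dz": 0.57,"roll": 0,"grip": -1}
    - {"dx": 0.014,"dy": -0.016,"dz": 0.57,"roll": 0,"grip": -1}
    - {"dx": 0.014,"dy": -0.016,"dz": 0.57,"roll": 0,"grip": -1}
    - {"dx": 0.014,"dy": -0.016,"dz": 0.57,"roll": 0,"grip": -1}
  force: 45

```text
time_s: 3.0
eef_pos: [0.551, -0.1752, 0.112]
tcp_rot: [0.0, 0.993, 0.121, 0.001]
force: [-0.5, 0.8, 6.1]
width: 0.007
finger_force: 3.1
```

Run:
```python
from workcell import arm,eyes
import cv2
s=arm.observe();print(s['width'],s['finger_force'],s['force'],s['eef_pos'])
c=eyes.camera('wrist')['img'];b=eyes.camera('scene')['img']
cv2.imwrite('pics/w3.png',cv2.hconcat([cv2.resize(c[150:420,130:430],(400,360)),cv2.resize(b[200:340,160:316],(400,360))]))
s=arm.observe();print(s['width'],s['finger_force'],s['force'],s['eef_pos'])
```

```text
0.006992428777221728 3.0527180002536625 [-0.51914248  0.8129364   6.13693568] [ 0.55101133 -0.17523752  0.11204657]
0.0013592116210121492 2.777246701880358 [-0.15943334  0.95247726  5.65383979] [ 0.55103662 -0.17512905  0.1120479 ]
```

View pics/w3.png

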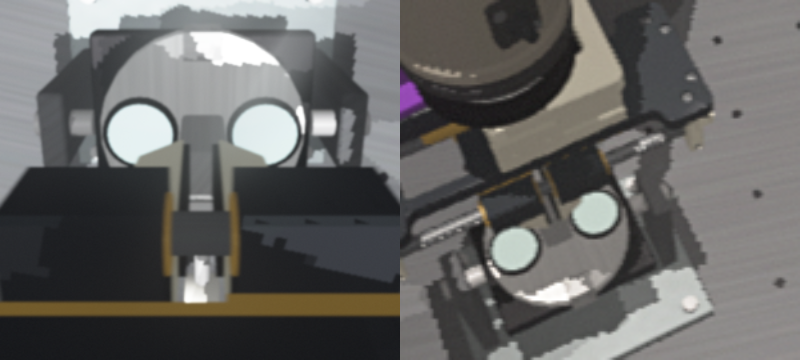

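The fingers are almost shut, with the post at (205,130) ahead of them instead of between them. Before acting I'll check whether the post has moved or the fingers sit elsewhere than assumed.

Run:
```python
from workcell import arm,eyes
from h import *
import cv2
from scipy.spatial.transform import Rotation as R
s=arm.observe();print(s['time_s'],s['eef_pos'],s['tcp_rot'],s['width'],s['finger_force'],s['force'],s['ft_torque'])
c=eyes.camera('wrist');T=np.eye(4);T[:3,:3]=R.from_quat(s['tcp_rot'],scalar_first=True).as_matrix();T[:3,3]=s['eef_pos']
b=eyes.camera('scene')
cy,sy=np.cos(.243),np.sin(.243);J=np.array([[cy,-sy,0],[sy,cy,0],[0,0,1]])
A=(cloud(c['range_z'],c['mtx'],T@c['hand_eye'])-[.549,-.177,0])@J
B=(cloud(b['range_z'],b['mtx'],np.linalg.inv(b['extrinsics']))-[.549,-.177,0])@J
# jig-frame profiles: along x at y~0, and off the middle
for n,P in(('wrist',A),('scene',B)):
  for y0 in(0,-.028):
    print(n,y0)
    for x in np.arange(-.06,.071,.006):
        k=(abs(P[...,0]-x)<.003)&(abs(P[...,1]-y0)<.005)&(P[...,2]>0)&(P[...,2]<.3)
        if k.sum():print('  x%+.3f n%d z%.3f..%.3f'%(x,k.sum(),P[k][:,2].min(),P[k][:,2].max()))
```

```text
3.1 [ 0.55103662 -0.17512905  0.1120479 ] [4.48278640e-04 9.92601284e-01 1.21415805e-01 8.32110599e-04] 0.0013592116210121492 2.777246701880358 [-0.15943334  0.95247726  5.65383979] [0.04514816 0.08859639 0.02884536]
wrist 0
  x-0.036 n30 z0.101..0.107
  x-0.030 n14 z0.101..0.106
  x-0.006 n185 z0.141..0.191
  x-0.000 n160 z0.141..0.203
  x+0.006 n447 z0.101..0.213
  x+0.012 n1103 z0.100..0.220
  x+0.018 n223 z0.100..0.227
  x+0.024 n1158 z0.100..0.248
  x+0.030 n2979 z0.011..0.250
  x+0.036 n1748 z0.010..0.234
  x+0.042 n484 z0.011..0.232
  x+0.048 n105 z0.011..0.094
  x+0.054 n104 z0.010..0.014
  x+0.060 n108 z0.000..0.013
  x+0.066 n78 z0.000..0.002
wrist -0.028
  x-0.018 n17 z0.103..0.104
  x-0.012 n134 z0.103..0.106
  x-0.006 n164 z0.103..0.106
  x-0.000 n158 z0.103..0.107
  x+0.006 n176 z0.103..0.107
  x+0.012 n178 z0.103..0.106
  x+0.018 n190 z0.100..0.105
  x+0.024 n1057 z0.101..0.248
  x+0.030 n2713 z0.010..0.250
  x+0.036 n2024 z0.010..0.234
  x+0.042 n368 z0.011..0.232
  x+0.048 n104 z0.010..0.014
  x+0.054 n102 z0.010..0.014
  x+0.060 n105 z0.000..0.014
  x+0.066 n79 z0.0
[... 170 characters left out ...]
0.011..0.106
  x+0.024 n122 z0.011..0.278
  x+0.030 n141 z0.011..0.278
  x+0.036 n86 z0.009..0.300
  x+0.042 n71 z0.011..0.108
  x+0.048 n20 z0.010..0.015
  x+0.054 n20 z0.011..0.016
  x+0.060 n32 z0.000..0.015
  x+0.066 n16 z0.000..0.004
scene -0.028
  x-0.024 n1 z0.224..0.224
  x-0.018 n17 z0.106..0.244
  x-0.012 n58 z0.104..0.243
  x-0.006 n43 z0.104..0.235
  x-0.000 n43 z0.103..0.235
  x+0.006 n44 z0.105..0.236
  x+0.012 n31 z0.013..0.108
  x+0.018 n50 z0.010..0.253
  x+0.024 n116 z0.011..0.254
  x+0.030 n97 z0.011..0.254
  x+0.036 n117 z0.010..0.235
  x+0.042 n39 z0.012..0.094
  x+0.048 n21 z0.010..0.015
  x+0.054 n21 z0.011..0.015
  x+0.060 n34 z0.000..0.015
  x+0.066 n22 z0.000..0.005
```

Run:
```python
from workcell import arm,eyes
from h import *
import cv2
from scipy.spatial.transform import Rotation as R
s=arm.observe();print(s['width'],s['finger_force'])
c=eyes.camera('wrist');T=np.eye(4);T[:3,:3]=R.from_quat(s['tcp_rot'],scalar_first=True).as_matrix()
A=cloud(c['range_z'],c['mtx'],c['hand_eye'])  # tool frame
for r in range(245,330,6):
    row=A[r,235:325:3]
    print(r,' '.join('%d/%d/%d'%tuple(p*1000) for p in row[::2]))
cv2.imwrite('pics/w4.png',cv2.resize(c['img'][220:390,220:340],None,fx=3.5,fy=3.5,interpolation=cv2.INTER_CUBIC))
```

```text
0.00048665689504592965 2.78935837384779
245 1/-25/6 1/-21/5 0/-18/8 1/-15/5 0/-11/7 0/-8/10 6/-4/-6 6/-1/-6 6/1/-5 80/0/-188 6/8/-6 1/12/6 1/15/5 1/19/6 0/22/7
251 -2/-25/6 -3/-22/8 -3/-18/7 -3/-15/7 -2/-11/7 -4/-8/10 5/-4/-13 6/-1/-15 6/1/-14 6/4/-14 6/8/-13 -3/12/8 -2/15/7 -2/19/7 -2/22/7
257 -6/-25/7 -6/-22/7 -6/-18/6 -6/-15/7 -7/-11/8 4/-7/-18 11/-3/-32 5/-1/-21 6/1/-22 11/4/-33 6/7/-21 -6/12/8 -6/16/7 -6/19/6 -6/22/6
263 -10/-25/6 -10/-22/6 -10/-18/7 11/-11/-39 10/-9/-38 11/-6/-39 11/-3/-39 9/-1/-35 9/1/-35 11/4/-38 11/7/-39 11/9/-39 10/12/-37 -10/19/7 -10/23/7
269 -13/-25/6 -14/-22/7 10/-13/-44 11/-11/-45 10/-8/-44 10/-6/-43 11/-3/-45 9/0/-42 10/1/-43 11/4/-45 11/6/-45 11/9/-46 10/12/-44 10/14/-44 10/17/-44
275 35/-11/-100 36/-9/-101 36/-8/-101 36/-6/-101 35/-5/-100 36/-3/-100 11/-3/-51 9/0/-47 9/1/-48 11/4/-51 36/4/-100 36/5/-101 36/7/-100 36/8/-101 36/10/-101
281 36/-11/-104 36/-9/-104 36/-8/-104 36/-6/-105 36/-5/-103 36/-3/-104 34/-2/-101 9/0/-53 9/1/-52 11/3/-56 36/4/-105 36/5/-105 80/0/-188 36/8/-104 36/10/-105
287 36/-10/-107 36/-9/-108 36/-7/-107 35/-6/-106 36/-4/-108 36
[... 510 characters left out ...]
2/-112 36/3/-116 36/5/-115 36/6/-115 36/7/-115 36/9/-116
311 36/-9/-117 36/-8/-118 36/-6/-118 36/-5/-118 35/-4/-117 35/-2/-117 33/-1/-113 31/0/-110 31/1/-110 33/2/-113 35/3/-117 36/4/-118 36/6/-118 36/7/-118 36/8/-117
317 35/-9/-119 35/-8/-119 36/-6/-120 35/-5/-119 35/-4/-118 35/-2/-119 32/-1/-114 30/0/-111 30/1/-112 32/2/-114 35/3/-119 35/4/-119 34/6/-118 36/7/-120 35/8/-119
323 34/-9/-120 34/-8/-120 35/-6/-120 34/-5/-119 34/-4/-119 34/-2/-120 31/-1/-116 29/0/-112 30/1/-113 31/2/-115 34/3/-120 80/0/-188 34/6/-120 34/7/-119 34/8/-120
329 32/-9/-120 32/-8/-119 32/-6/-119 32/-5/-119 32/-4/-119 32/-2/-119 30/-1/-116 28/0/-113 28/1/-113 30/2/-116 32/3/-119 32/4/-119 32/6/-120 32/7/-119 32/8/-119
```

View pics/w4.png

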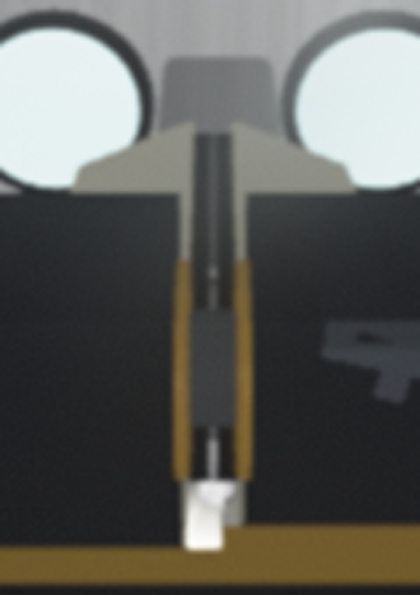

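The ranges explain it. The shut fingers' tips are about 31 mm behind the reported TCP (tool z ≈ -32). They rest on the post top with 6 N, and nothing has moved. I'll treat the tips as reported z + 0.031. Next: lift, open, re-centre and check.

move_arm:
  deltas:
    - {"dx": 0,"dy": 0,"dz": -0.1,"roll": 0,"grip": -1}
    - {"dx": 0,"dy": 0,"dz": -0.2,"roll": 0,"grip": 0}
    - {"dx": 0,"dy": 0,"dz": -0.2,"roll": 0,"grip": 0.1}
    - {"dx": 0,"dy": 0,"dz": -0.2,"roll": 0,"grip": 0.1}
    - {"dx": 0,"dy": 0,"dz": -0.2,"roll": 0,"grip": 0.1}
    - {"dx": 0,"dy": 0,"dz": -0.2,"roll": 0,"grip": 0.1}

```text
time_s: 3.85
eef_pos: [0.5499, -0.1748, 0.1402]
tcp_rot: [-0.0, 0.993, 0.121, -0.001]
force: [0.1, 0.5, -0.2]
width: 0.036
finger_force: 0.0
```

```bash
python3 look.py
python3 - <<'E'
from workcell import arm,eyes
from h import *
s=arm.observe();print(s['eef_pos'],s['tcp_rot'],s['width'],s['force'])
c=eyes.camera('wrist');A=cloud(c['range_z'],c['mtx'],c['hand_eye'])
f=A[(abs(A[...,0])<.02)&(abs(A[...,1])>.018)&(abs(A[...,1])<.06)&(A[...,2]>-.07)&(A[...,2]<-.005)]
for sgn in(1,-1):
    g=f[f[:,1]*sgn>0];print(len(g),np.percentile(g,[2,50,98],axis=0).round(4).tolist())
E
```

```text
3.85 [ 0.54993254 -0.17479305  0.14019318] [ 0.119324    0.48019978 -0.17809452]
979 [ 0.54979563 -0.17693847  0.14170841] ((548.9749145507812, -177.15179443359375), (18.527910232543945, 17.98548698425293), 13.40522575378418)
(array([-0.0093,  0.013 ,  0.1946]), np.float64(0.0))
[ 0.55000431 -0.17484635  0.14031407] [-3.52721037e-04  9.92611676e-01  1.21332392e-01 -6.21733628e-04] 0.039617087512447954 [ 0.34302367  0.1972737  -0.16947184]
1742 [[-0.0056, 0.0204, -0.0691], [0.0109, 0.0248, -0.0514], [0.0117, 0.0353, -0.0318]]
1736 [[-0.0055, -0.0341, -0.069], [0.0108, -0.0236, -0.0514], [0.0116, -0.0192, -0.0318]]
```

The tips sit at tool z -0.032 and are centred in y. I'll descend to reported z 0.081, which puts the tips 9 mm above the disc.

move_arm:
  deltas:
    - {"dx": -0.009,"dy": 0.013,"dz": 0.0,"roll": 0,"grip": 0.1}
    - {"dx": -0.009,"dy": 0.013,"dz": 0.1,"roll": 0,"grip": 0.1}
    - {"dx": -0.009,"dy": 0.013,"dz": 0.2,"roll": 0,"grip": 0.1}
    - {"dx": -0.009,"dy": 0.013,"dz": 0.3,"roll": 0,"grip": 0.1}
    - {"dx": -0.009,"dy": 0.013,"dz": 0.395,"roll": 0,"grip": 0.1}
    - {"dx": -0.009,"dy": 0.013,"dz": 0.395,"roll": 0,"grip": 0.1}
    - {"dx": -0.009,"dy": 0.013,"dz": 0.395,"roll": 0,"grip": -0.5}
    - {"dx": -0.009,"dy": 0.013,"dz": 0.395,"roll": 0,"grip": -1}
    - {"dx": -0.009,"dy": 0.013,"dz": 0.395,"roll": 0,"grip": -1}
    - {"dx": -0.009,"dy": 0.013,"dz": 0.395,"roll": 0,"grip": -1}
    - {"dx": -0.009,"dy": 0.013,"dz": 0.395,"roll": 0,"grip": -1}
  force: 45

```text
time_s: 5.05
eef_pos: [0.5495, -0.1764, 0.0824]
tcp_rot: [-0.001, 0.993, 0.121, 0.0]
force: [-1.4, 3.3, 1.2]
width: 0.0179
finger_force: 45.0
```

The post is gripped at 17.9 mm. Now a gentle tug of about 5 mm.

move_arm:
  deltas:
    - {"dx": 0,"dy": 0,"dz": -0.01,"roll": 0,"grip": -1}
    - {"dx": 0,"dy": 0,"dz": -0.02,"roll": 0,"grip": -1}
    - {"dx": 0,"dy": 0,"dz": -0.03,"roll": 0,"grip": -1}
    - {"dx": 0,"dy": 0,"dz": -0.037,"roll": 0,"grip": -1}
    - {"dx": 0,"dy": 0,"dz": -0.037,"roll": 0,"grip": -1}
    - {"dx": 0,"dy": 0,"dz": -0.037,"roll": 0,"grip": -1}

```text
time_s: 5.65
eef_pos: [0.5494, -0.1764, 0.0864]
tcp_rot: [-0.001, 0.993, 0.121, -0.0]
force: [3.0, 4.3, -8.1]
width: 0.0178
finger_force: 45.0
```

move_arm:
  deltas:
    - {"dx": 0,"dy": 0,"dz": -0.01,"roll": 0,"grip": -1}
    - {"dx": 0,"dy": 0,"dz": -0.01,"roll": 0,"grip": -1}
    - {"dx": 0,"dy": 0,"dz": -0.01,"roll": 0,"grip": -1}
    - {"dx": 0,"dy": 0,"dz": -0.01,"roll": 0,"grip": -1}

```text
time_s: 6.05
eef_pos: [0.5494, -0.1764, 0.0877]
tcp_rot: [-0.001, 0.993, 0.121, -0.0]
force: [3.3, 3.5, -9.4]
width: 0.0176
finger_force: 45.0
```

```bash
python3 look.py >/dev/null
python3 - <<'E'
from workcell import arm,eyes
from h import *
s=arm.observe();print(s['eef_pos'],s['force'])
b=eyes.camera('scene');P=cloud(b['range_z'],b['mtx'],np.linalg.inv(b['extrinsics']))-[.549,-.177,0]
cy,sy=np.cos(.243),np.sin(.243);P=P@np.array([[cy,-sy,0],[sy,cy,0],[0,0,1]])
k=(abs(P[...,1])<.012)&(P[...,0]>.018)&(P[...,0]<.03)&(P[...,2]>.09)&(P[...,2]<.12)
k2=(abs(P[...,1]+.028)<.012)&(P[...,0]>-.01)&(P[...,0]<.012)&(P[...,2]>.09)&(P[...,2]<.12)
print('disc z',np.median(P[k][:,2]),k.sum(),np.median(P[k2][:,2]),k2.sum())
E
```

```text
[ 0.54941188 -0.17640055  0.08775088] [ 3.36284201  4.09888551 -9.03067658]
disc z 0.10860727804801562 113 0.11142689254594218 112
```

The latch holds: the disc rose about 5.5 mm at 9 N. Now lower it back, release and rise.

move_arm:
  deltas:
    - {"dx": 0,"dy": 0,"dz": 0.015,"roll": 0,"grip": -1}
    - {"dx": 0,"dy": 0,"dz": 0.03,"roll": 0,"grip": -1}
    - {"dx": 0,"dy": 0,"dz": 0.045,"roll": 0,"grip": -1}
    - {"dx": 0,"dy": 0,"dz": 0.045,"roll": 0,"grip": -1}
    - {"dx": 0,"dy": 0,"dz": 0.045,"roll": 0,"grip": 0}
    - {"dx": 0,"dy": 0,"dz": 0.045,"roll": 0,"grip": 0}
    - {"dx": 0,"dy": 0,"dz": 0.045,"roll": 0,"grip": 0}
    - {"dx": 0,"dy": 0,"dz": 0.045,"roll": 0,"grip": 0}
    - {"dx": 0,"dy": 0,"dz": -0.1,"roll": 0,"grip": 0}
    - {"dx": 0,"dy": 0,"dz": -0.25,"roll": 0,"grip": 0}
    - {"dx": 0,"dy": 0,"dz": -0.4,"roll": 0,"grip": 0}
    - {"dx": 0,"dy": 0,"dz": -0.4,"roll": 0,"grip": 0}
    - {"dx": -0.2,"dy": 0,"dz": -0.4,"roll": 0,"grip": 0}
    - {"dx": -0.4,"dy": 0,"dz": -0.4,"roll": 0,"grip": 0}
    - {"dx": -0.6,"dy": 0,"dz": -0.4,"roll": 0,"grip": 0}
    - {"dx": -0.6,"dy": 0,"dz": -0.4,"roll": 0,"grip": 0}
    - {"dx": -0.6,"dy": 0,"dz": -0.4,"roll": 0,"grip": 0}

```text
time_s: 7.85
eef_pos: [0.462, -0.1991, 0.1486]
tcp_rot: [-0.0, 0.993, 0.121, 0.0]
force: [0.5, -0.7, -0.2]
width: 0.046
finger_force: 0.0
```

Run:
```python
from workcell import arm,eyes
from h import *
from scipy.spatial.transform import Rotation as R
s=arm.observe();print(s['time_s'],s['eef_pos'],s['force'],s['width'])
c=eyes.camera('wrist');T=np.eye(4);T[:3,:3]=R.from_quat(s['tcp_rot'],scalar_first=True).as_matrix();T[:3,3]=s['eef_pos']
cy,sy=np.cos(.243),np.sin(.243);J=np.array([[cy,-sy,0],[sy,cy,0],[0,0,1]])
b=eyes.camera('scene')
for n,A in(('w',cloud(c['range_z'],c['mtx'],T@c['hand_eye'])),('s',cloud(b['range_z'],b['mtx'],np.linalg.inv(b['extrinsics'])))):
    P=(A-[.549,-.177,0])@J
    for nm,k in(('knob',(P[...,0]>-.12)&(P[...,0]<-.088)&(abs(P[...,1])<.02)&(P[...,2]>.07)&(P[...,2]<.109)),('disc',(P[...,0]>.018)&(P[...,0]<.035)&(abs(P[...,1])<.02)&(P[...,2]>.08)&(P[...,2]<.12)),('post',(abs(P[...,0])<.012)&(abs(P[...,1])<.012)&(P[...,2]>.137)&(P[...,2]<.15))):
        if k.sum(): print(n,nm,k.sum(),np.percentile(P[k],[2,50,98],axis=0).round(4).tolist())
print(delta(s,[.549-.1*cy,-.177-.1*sy,.040],.243))
```

```text
7.85 [ 0.46204253 -0.19914193  0.14857673] [ 0.53881884 -0.67918635 -0.24564948] 0.046032092661174126
w knob 840 [[-0.1122, -0.0084, 0.0963], [-0.0975, 0.0001, 0.1022], [-0.0883, 0.0087, 0.1045]]
w disc 2208 [[0.0181, -0.0191, 0.1007], [0.0267, -0.0001, 0.1022], [0.0346, 0.0191, 0.1055]]
w post 1313 [[-0.0091, -0.0085, 0.1401], [-0.0001, 0.0001, 0.1419], [0.0084, 0.0086, 0.1434]]
s knob 150 [[-0.1108, -0.009, 0.0888], [-0.0956, -0.0006, 0.1026], [-0.0884, 0.0079, 0.1067]]
s disc 251 [[0.0183, -0.019, 0.1011], [0.0262, -0.0007, 0.1033], [0.0344, 0.019, 0.1069]]
s post 141 [[-0.0092, -0.0089, 0.138], [0.0008, -0.0006, 0.143], [0.0079, 0.0081, 0.145]]
(array([-0.0685, -0.0037,  0.7238]), np.float64(-0.0002))
```

The carrier has sprung back. The knob is at jig (-0.100, 0) with its top at 0.104, as expected. Descend and grip it lightly on its flat faces.

move_arm:
  deltas:
    - {"dx": -0.07,"dy": -0.004,"dz": 0.1,"roll": 0,"grip": 0}
    - {"dx": -0.07,"dy": -0.004,"dz": 0.25,"roll": 0,"grip": 0}
    - {"dx": -0.07,"dy": -0.004,"dz": 0.4,"roll": 0,"grip": 0}
    - {"dx": -0.07,"dy": -0.004,"dz": 0.55,"roll": 0,"grip": 0}
    - {"dx": -0.07,"dy": -0.004,"dz": 0.65,"roll": 0,"grip": 0}
    - {"dx": -0.07,"dy": -0.004,"dz": 0.724,"roll": 0,"grip": 0}
    - {"dx": -0.07,"dy": -0.004,"dz": 0.724,"roll": 0,"grip": -0.3}
    - {"dx": -0.07,"dy": -0.004,"dz": 0.724,"roll": 0,"grip": -1}
    - {"dx": -0.07,"dy": -0.004,"dz": 0.724,"roll": 0,"grip": -1}
    - {"dx": -0.07,"dy": -0.004,"dz": 0.724,"roll": 0,"grip": -1}
    - {"dx": -0.07,"dy": -0.004,"dz": 0.724,"roll": 0,"grip": -1}
    - {"dx": -0.07,"dy": -0.004,"dz": 0.724,"roll": 0,"grip": -1}
  force: 15

```text
time_s: 9.15
eef_pos: [0.4522, -0.2005, 0.041]
tcp_rot: [-0.0, 0.993, 0.121, 0.001]
force: [-0.4, 4.2, 6.3]
width: 0.018
finger_force: 15.0
```

Run:
```python
from workcell import arm
from h import *
s=arm.observe();print(s['time_s'],s['eef_pos'],s['tcp_rot'],s['force'],s['width'],s['finger_force'])
cy,sy=np.cos(.243),np.sin(.243)
print('offset to ideal',delta(s,[.549-.1*cy,-.177-.1*sy,.040],.243))
for i in range(1,21):
    a=np.pi*i/20; print(i,'dx %.3f dz %.3f'%((1-np.cos(a))*.1/.15,-np.sin(a)*.1/.15))
```

```text
9.15 [ 0.45220997 -0.20046425  0.04100422] [-4.68883014e-05  9.92626738e-01  1.21210120e-01  5.12501641e-04] [-0.38197911  4.23530892  6.30623823] 0.018041600436064585 15.00096246600151
offset to ideal (array([-0.0027,  0.0034,  0.0067]), np.float64(0.0))
1 dx 0.008 dz -0.104
2 dx 0.033 dz -0.206
3 dx 0.073 dz -0.303
4 dx 0.127 dz -0.392
5 dx 0.195 dz -0.471
6 dx 0.275 dz -0.539
7 dx 0.364 dz -0.594
8 dx 0.461 dz -0.634
9 dx 0.562 dz -0.658
10 dx 0.667 dz -0.667
11 dx 0.771 dz -0.658
12 dx 0.873 dz -0.634
13 dx 0.969 dz -0.594
14 dx 1.059 dz -0.539
15 dx 1.138 dz -0.471
16 dx 1.206 dz -0.392
17 dx 1.261 dz -0.303
18 dx 1.301 dz -0.206
19 dx 1.325 dz -0.104
20 dx 1.333 dz -0.000
```

Gripped at 18 mm. Swing it along the arc, first half.

move_arm:
  deltas:
    - {"dx": 0.002,"dy": 0,"dz": -0.052,"roll": 0,"grip": -1}
    - {"dx": 0.008,"dy": 0,"dz": -0.104,"roll": 0,"grip": -1}
    - {"dx": 0.033,"dy": 0,"dz": -0.206,"roll": 0,"grip": -1}
    - {"dx": 0.073,"dy": 0,"dz": -0.303,"roll": 0,"grip": -1}
    - {"dx": 0.127,"dy": 0,"dz": -0.392,"roll": 0,"grip": -1}
    - {"dx": 0.195,"dy": 0,"dz": -0.471,"roll": 0,"grip": -1}
    - {"dx": 0.275,"dy": 0,"dz": -0.539,"roll": 0,"grip": -1}
    - {"dx": 0.364,"dy": 0,"dz": -0.594,"roll": 0,"grip": -1}
    - {"dx": 0.461,"dy": 0,"dz": -0.634,"roll": 0,"grip": -1}
    - {"dx": 0.562,"dy": 0,"dz": -0.658,"roll": 0,"grip": -1}
    - {"dx": 0.667,"dy": 0,"dz": -0.667,"roll": 0,"grip": -1}
    - {"dx": 0.667,"dy": 0,"dz": -0.667,"roll": 0,"grip": -1}
    - {"dx": 0.667,"dy": 0,"dz": -0.667,"roll": 0,"grip": -1}

```text
time_s: 10.45
eef_pos: [0.5496, -0.1764, 0.1413]
tcp_rot: [0.0, 0.993, 0.122, 0.001]
force: [2.4, 4.9, 3.8]
width: 0.0174
finger_force: 15.0
```

Run:
```python
from workcell import arm,eyes
import cv2
s=arm.observe();print(s['time_s'],s['eef_pos'],s['force'],s['width'],s['finger_force'])
b=eyes.camera('scene')['img'];c=eyes.camera('wrist')['img']
cv2.imwrite('pics/s5.png',cv2.hconcat([cv2.resize(c[130:420,100:440],(400,360)),cv2.resize(b[160:340,120:320],(400,360))]))
```

```text
10.45 [ 0.54956375 -0.17641446  0.14126553] [2.41459505 4.94520328 3.75791177] 0.017418697985720846 15.001419335603714
```

View pics/s5.png

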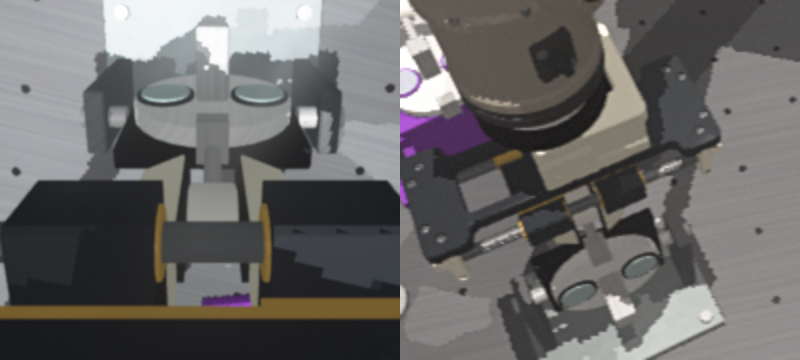

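The knob at (213,205) is held between the fingers. The carrier now stands vertical, post pointing away. Second half.

move_arm:
  deltas:
    - {"dx": 0.052,"dy": 0,"dz": 0.002,"roll": 0,"grip": -1}
    - {"dx": 0.104,"dy": 0,"dz": 0.008,"roll": 0,"grip": -1}
    - {"dx": 0.206,"dy": 0,"dz": 0.033,"roll": 0,"grip": -1}
    - {"dx": 0.303,"dy": 0,"dz": 0.073,"roll": 0,"grip": -1}
    - {"dx": 0.392,"dy": 0,"dz": 0.127,"roll": 0,"grip": -1}
    - {"dx": 0.471,"dy": 0,"dz": 0.195,"roll": 0,"grip": -1}
    - {"dx": 0.539,"dy": 0,"dz": 0.275,"roll": 0,"grip": -1}
    - {"dx": 0.594,"dy": 0,"dz": 0.364,"roll": 0,"grip": -1}
    - {"dx": 0.634,"dy": 0,"dz": 0.461,"roll": 0,"grip": -1}
    - {"dx": 0.658,"dy": 0,"dz": 0.562,"roll": 0,"grip": -1}
    - {"dx": 0.665,"dy": 0,"dz": 0.62,"roll": 0,"grip": -1}
    - {"dx": 0.667,"dy": 0,"dz": 0.655,"roll": 0,"grip": -1}
    - {"dx": 0.667,"dy": 0,"dz": 0.667,"roll": 0,"grip": -1}
    - {"dx": 0.667,"dy": 0,"dz": 0.667,"roll": 0,"grip": -1}
    - {"dx": 0.667,"dy": 0,"dz": 0.667,"roll": 0,"grip": -1}

```text
time_s: 12.05
eef_pos: [0.6487, -0.152, 0.0415]
tcp_rot: [0.0, 0.993, 0.121, 0.003]
force: [10.1, 7.0, -0.5]
width: 0.0176
finger_force: 15.0
```

move_arm:
  deltas:
    - {"dx": -0.005,"dy": 0,"dz": 0.01,"roll": 0,"grip": -1}
    - {"dx": -0.01,"dy": 0,"dz": 0.02,"roll": 0,"grip": -1}
    - {"dx": -0.01,"dy": 0,"dz": 0.02,"roll": 0,"grip": -1}
    - {"dx": -0.01,"dy": 0,"dz": 0.02,"roll": 0,"grip": -1}

```text
time_s: 12.45
eef_pos: [0.6486, -0.1521, 0.0394]
tcp_rot: [0.001, 0.993, 0.121, 0.005]
force: [12.8, 8.5, 2.4]
width: 0.0178
finger_force: 15.0
```

move_arm:
  deltas:
    - {"dx": -0.005,"dy": 0,"dz": 0.01,"roll": 0,"grip": -1}
    - {"dx": -0.01,"dy": 0,"dz": 0.025,"roll": 0,"grip": -1}
    - {"dx": -0.01,"dy": 0,"dz": 0.025,"roll": 0,"grip": -1}
    - {"dx": -0.01,"dy": 0,"dz": 0.025,"roll": 0,"grip": -1}

```text
time_s: 12.85
eef_pos: [0.6475, -0.1524, 0.0357]
tcp_rot: [0.001, 0.993, 0.121, 0.005]
force: [14.3, 8.2, 1.6]
width: 0.0177
finger_force: 15.0
```

```bash
cat > chk.py <<'E'
from workcell import arm,eyes
from h import *
import cv2
from scipy.spatial.transform import Rotation as R
s=arm.observe();print(s['time_s'],s['eef_pos'],s['force'],s['width'])
c=eyes.camera('wrist');T=np.eye(4);T[:3,:3]=R.from_quat(s['tcp_rot'],scalar_first=True).as_matrix();T[:3,3]=s['eef_pos']
cy,sy=np.cos(.243),np.sin(.243);J=np.array([[cy,-sy,0],[sy,cy,0],[0,0,1]])
b=eyes.camera('scene');t=eyes.camera('top')
for n,A in(('w',cloud(c['range_z'],c['mtx'],T@c['hand_eye'])),('s',cloud(b['range_z'],b['mtx'],np.linalg.inv(b['extrinsics']))),('t',cloud(t['range_z'],t['mtx'],np.linalg.inv(t['extrinsics'])))):
    P=(A-[.549,-.177,0])@J
    for nm,k in(('knob',(P[...,0]>.08)&(P[...,0]<.125)&(abs(P[...,1])<.008)&(P[...,2]>.05)&(P[...,2]<.12)),('cradle',(abs(P[...,0])<.04)&(abs(P[...,1])<.04)&(P[...,2]>.05)&(P[...,2]<.13))):
        q=P[k]
        if len(q)>5: print(n,nm,len(q),np.percentile(q,[2,50,98],axis=0).round(4).tolist())
        if nm=='cradle' and len(q)>20:
            q=q[abs(q[:,2]-np.median(q[:,2]))<.012]
            m=np.linalg.lstsq(np.c_[q[:,:2],np.ones(len(q))],q[:,2],rcond=None)[0];print('  tilt about y (rad)',m[0].round(4),'about x',m[1].round(4))
cv2.imwrite('pics/last.png',cv2.hconcat([cv2.resize(c['img'],(400,300)),cv2.resize(b['img'][200:350,140:340],(400,300))]))
E
python3 chk.py
```

```text
12.85 [ 0.64754892 -0.15237565  0.03568582] [14.25292133  8.18507651  1.61441015] 0.01771304489981667
w knob 1815 [[0.0812, -0.0076, 0.0938], [0.1104, 0.0, 0.1059], [0.1133, 0.0076, 0.1131]]
s knob 25 [[0.1084, -0.0076, 0.1048], [0.1095, -0.0002, 0.1064], [0.1109, 0.0071, 0.1094]]
```

View pics/last.png

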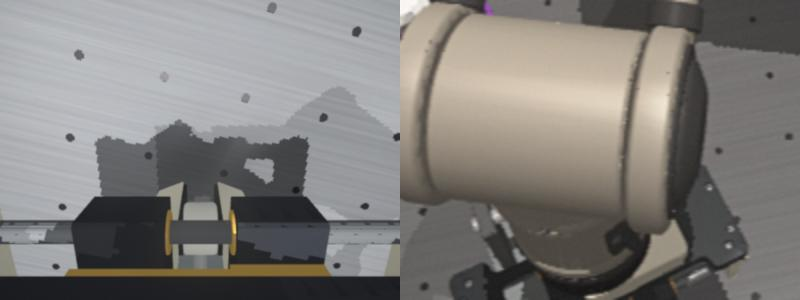

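The wrist view shows the knob at (200,228) still between the pads. Its rim reaches 0.113, so it is about 0.07 rad short of the stop, and the pads slipped. I'll let go, rise, shut the fingers and push the knob down from above.

move_arm:
  deltas:
    - {"dx": 0.0,"dy": 0,"dz": 0.0,"roll": 0,"grip": -0.3}
    - {"dx": 0,"dy": 0,"dz": 0.0,"roll": 0,"grip": -0.3}
    - {"dx": 0,"dy": 0,"dz": 0.0,"roll": 0,"grip": -0.3}
    - {"dx": 0,"dy": 0,"dz": -0.15,"roll": 0,"grip": -0.3}
    - {"dx": 0,"dy": 0,"dz": -0.3,"roll": 0,"grip": -0.3}
    - {"dx": 0,"dy": 0,"dz": -0.42,"roll": 0,"grip": -0.3}
    - {"dx": 0,"dy": 0,"dz": -0.42,"roll": 0,"grip": -1}
    - {"dx": 0,"dy": 0,"dz": -0.42,"roll": 0,"grip": -1}
    - {"dx": 0,"dy": 0,"dz": -0.42,"roll": 0,"grip": -1}
    - {"dx": 0,"dy": 0,"dz": -0.42,"roll": 0,"grip": -1}

```text
time_s: 14.0
eef_pos: [0.6424, -0.1533, 0.0951]
tcp_rot: [-0.0, 0.993, 0.121, -0.001]
force: [0.0, 0.2, 0.4]
width: 0.0049
finger_force: 0.0
```

```bash
python3 chk.py
python3 - <<'E'
from workcell import arm
from h import *
s=arm.observe();cy,sy=np.cos(.243),np.sin(.243)
print(s['width'],delta(s,[.549+.1*cy,-.177+.1*sy,.084],.243))
E
```

```text
14.0 [ 0.64237839 -0.15327949  0.09508654] [0.0326835  0.23131537 0.35997581] 0.004924489851481641
w knob 1277 [[0.082, -0.0075, 0.0974], [0.1067, 0.0002, 0.1095], [0.1132, 0.0076, 0.1132]]
w cradle 605 [[0.0189, -0.0071, 0.1021], [0.0277, 0.0001, 0.1035], [0.0393, 0.0072, 0.1051]]
  tilt about y (rad) 0.0935 about x 0.004
s knob 90 [[0.0859, -0.0074, 0.0984], [0.1087, 0.0004, 0.1076], [0.1119, 0.0073, 0.1141]]
0.0005697485595105557 (array([0.0217, 0.0027, 0.0782]), np.float64(0.0))
```

move_arm:
  deltas:
    - {"dx": 0.02,"dy": 0.003,"dz": 0.05,"roll": 0,"grip": -1}
    - {"dx": 0.02,"dy": 0.003,"dz": 0.08,"roll": 0,"grip": -1}
    - {"dx": 0.02,"dy": 0.003,"dz": 0.1,"roll": 0,"grip": -1}
    - {"dx": 0.02,"dy": 0.003,"dz": 0.12,"roll": 0,"grip": -1}
    - {"dx": 0.02,"dy": 0.003,"dz": 0.14,"roll": 0,"grip": -1}
    - {"dx": 0.02,"dy": 0.003,"dz": 0.15,"roll": 0,"grip": -1}
    - {"dx": 0.02,"dy": 0.003,"dz": 0.15,"roll": 0,"grip": -1}
    - {"dx": 0.02,"dy": 0.003,"dz": 0.15,"roll": 0,"grip": -1}

```text
time_s: 14.95
eef_pos: [0.6462, -0.1531, 0.0742]
tcp_rot: [0.0, 0.993, 0.121, 0.0]
force: [0.6, 0.6, 1.6]
width: 0.0003
finger_force: 0.5
```

move_arm:
  deltas:
    - {"dx": 0,"dy": 0,"dz": 0.01,"roll": 0,"grip": -1}
    - {"dx": 0,"dy": 0,"dz": 0.02,"roll": 0,"grip": -1}
    - {"dx": 0,"dy": 0,"dz": 0.03,"roll": 0,"grip": -1}
    - {"dx": 0,"dy": 0,"dz": 0.03,"roll": 0,"grip": -1}
    - {"dx": 0,"dy": 0,"dz": 0.03,"roll": 0,"grip": -1}

```text
time_s: 15.45
eef_pos: [0.6465, -0.1533, 0.0734]
tcp_rot: [0.001, 0.993, 0.121, 0.001]
force: [-7.8, 3.3, 20.7]
width: 0.0005
finger_force: 10.4
```

It is at the stop: 21 N, tips at about 0.104, which matches a level lever. Retreat and verify.

move_arm:
  deltas:
    - {"dx": 0,"dy": 0,"dz": -0.05,"roll": 0,"grip": -1}
    - {"dx": 0,"dy": 0,"dz": -0.3,"roll": 0,"grip": -1}
    - {"dx": 0,"dy": 0,"dz": -0.6,"roll": 0,"grip": 0}
    - {"dx": -0.2,"dy": 0,"dz": -0.8,"roll": 0,"grip": 0}
    - {"dx": -0.5,"dy": 0,"dz": -0.8,"roll": 0,"grip": 0}
    - {"dx": -0.8,"dy": 0,"dz": -0.8,"roll": 0,"grip": 0}
    - {"dx": -1,"dy": 0,"dz": -0.8,"roll": 0,"grip": 0}
    - {"dx": -1,"dy": 0,"dz": -0.8,"roll": 0,"grip": 0}
    - {"dx": -1,"dy": 0,"dz": -0.8,"roll": 0,"grip": 0}

```text
time_s: 16.35
eef_pos: [0.5007, -0.1896, 0.1899]
tcp_rot: [0.0, 0.993, 0.121, 0.0]
force: [-0.5, -0.2, 0.3]
width: 0.0452
finger_force: 0.0
```

```bash
python3 chk.py
```

```text
16.35 [ 0.50066581 -0.18956604  0.1899342 ] [-0.5466191  -0.20341082  0.34532357] 0.04518578438927713
w knob 543 [[0.0805, -0.0077, 0.0915], [0.0891, -0.0002, 0.0989], [0.0949, 0.0078, 0.1033]]
w cradle 11568 [[-0.0382, -0.0384, 0.0997], [0.0025, -0.0002, 0.1011], [0.0385, 0.0384, 0.1025]]
  tilt about y (rad) 0.0004 about x -0.001
s knob 226 [[0.0811, -0.0076, 0.0904], [0.1015, -0.0001, 0.1024], [0.1122, 0.0075, 0.1061]]
s cradle 2353 [[-0.0384, -0.0385, 0.0996], [0.0026, -0.0008, 0.1023], [0.0394, 0.0383, 0.1045]]
  tilt about y (rad) -0.006 about x -0.0006
t knob 134 [[0.0826, -0.0076, 0.0919], [0.0958, 0.0006, 0.1019], [0.1113, 0.0075, 0.1054]]
```

View pics/last.png

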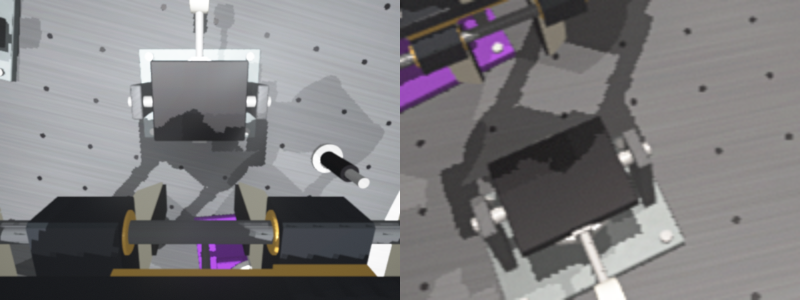

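The wrist view shows the cradle's dark underside up at (200,100), level to 0.001 rad, with the lever pointing away at (200,20) and the gripper clear. Handing in.

```bash
python3 -c "
from workcell import arm
print(arm.sign_off())"
```

```text
the job is handed in; nothing more can be done
None
```

I tugged the round carrier up about 5 mm at 9 N and its latch held, then swung its lever to the far stop so the carrier is level and upside down; the square jig was left alone, and the gripper was clear when I handed in at about 16.5 s.

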